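Roll a sample jar up the loader lane and start it

ROBOT

A 7-joint arm with a two-finger parallel gripper is mounted at the origin on the work surface. World frame = base frame: x ahead of the robot, y to its left, z up, the work surface at z = 0. Lengths are in m, angles in rad, forces in N, time in s.
With the tool pointing down it reaches from about 0.425 to 0.925 m from the base axis. Payload 6.8 kg.
Tool frame: the origin (TCP) lies on the front face of the gripper's body, between the roots of the fingers; the fingertips stand 73 mm ahead of it and the grasp point (between the pads) lies 54 mm ahead of it (env.nose_length is the distance from the TCP to the fingertips, in m); z points along the fingers, y is the direction in which the jaws open and shut (so a half turn about z gives the same grasp; the last joint's range is limited). The gripper opens to 85 mm and grips with 20 to 120 N. Pads are 22 mm wide; open, the fingers measure 114 mm over their backs; the gripper's body (76 mm by 85 mm) begins 54 mm behind the grasp point. The pads swing forward as they close: fully open they stand 13 mm farther back than shut.
Start: joints at [-1.228, 0.477, 0.022, 1.555, -0.011, 1.109, -0.083], TCP at [0.294, 0.608, 0.304] pointing down, gripper open.
Joint ranges: [-2.96, 2.96], [-0.34, 2.1], [-1.41, 1.46], [0.24, 2.44], [-1.37, 4.51], [0.17, 1.92], [-2.96, 2.96]. Speed limits (rad/s): [2.39, 2.39, 3.14, 3.14, 3.14, 3.14, 3.14].

INTERFACE

Orientations are given as a unit quaternion [w, x, y, z].
In Python, from cell import env, kin, camera, calibration, job gives the robot as it stands. The module is installed in compiled form; this text tells all that it offers. Calls block until the motion is done:
- env.reach(position, orientation): joint-space move of the TCP to a pose.
- env.movel(position, velocity=0.15, rot=None, stop_force=None): straight line of the TCP; rot=None keeps the orientation; velocity is the mean speed in m/s. With stop_force (N) it stops when the force on the tool has changed by that much, and returns True; else False.
- env.goto_joints(angles): joint-space move.
- env.grip(opening, f_grip=None): finger opening in m; f_grip is the grip in N (None keeps the last); returns when the fingers have stopped.
- env.dwell(seconds).
- kin.inverse_kinematics(position, orientation): joint angles nearest the present ones, or None.
- env.get_state(): the state.
- camera(name): name is "scene" or "top"; returns (picture, depth): 384x512x3 uint8, blue, green, red; 384x512 float32, m along the optical axis (not along the pixel's ray), 0 where there is no reading.
- calibration(name): a dict with "fx", "fy", "cx", "cy" (pixels), "rvec" (rotation vector, rad) and "tvec" (3), from world to camera coordinates, as OpenCV has them. Camera axes: x right, y down, z forward; pixel columns grow to the right and rows downward; lengths in m; the calibration is good to about 2 mm. A picture is of the moment at which its call begins. calibration takes no time and is no camera call.
A pose or a line that the arm cannot do raises env.PlanningError and nothing moves.
- job.job_done(): hands the job in, once; it reports no verdict.
The state is a dict: "time": time; "qpos": joint angles; "joint_velocities": joint speeds; "joint_torque": joint torques, N m; "tcp_pos": TCP position; "orientation": TCP orientation; "force": force on the tool from outside, world axes, zero at the start; "torque": the same for the moment, N m; "opening": finger opening in m.
Only numpy, scipy, OpenCV 4.12 (cv2) and the standard library are available. Lean on these libraries where they do the work, as an engineer would, in place of code of your own. Each camera call takes 0.05 s, during which the arm holds its last target.

TASK

With the fingers only, push the wide-mouth jar steadily up its sloping lane until it has rolled over the ridge and lies there by itself between ridge and stop, without lifting it, flicking it or letting it run back down. Then press the button at the head of that same lane fully down and let it go. Leave the narrow-neck bottle, the other button and everything else on the bench alone.

Things in the scene. Friction and masses are not known exactly. Their poses are not given: they have to be found in the camera images.
- jar_center (a point): the wide-mouth amber jar (with a black lid almost as wide as its body, 53 mm) lying on its side across one lane at its foot; 56 mm in diameter, 84 mm long, 0.14 to 0.28 kg, smooth glass (friction about 0.3). The point lies on its axis, half-way along. It rolls freely back down the lane if let go before the ridge
- jar: the same wide-mouth jar; origin at the same point, its x axis runs along the jar's axis towards the lid
- bottle_center (a point): the narrow-neck amber bottle (with a small black cap, 26 mm) lying in the same way at the foot of the other lane; 56 mm in diameter, 84 mm long. The point lies on its axis, half-way along. It stays where it is
- ramp: aluminium ramp, two side-by-side lanes rising at 10 degrees. Origin in the floor plane, mid-width, 50 mm above the bench; z normal to the floor, y up the slope, x level across, away from the robot (turned up to 0.35 rad). Lane middles at x = -0.051 (near) and +0.051 (far), each 92 mm wide between rims 12 mm high. At the foot (y = -0.128 to -0.120) a bar 10 mm high holds the jar, its axis then at y = -0.0986
- seat_near (a point): where the jar's centre point lies when it is seated at the top of the near lane (ramp x = -0.051, y = 0.088, z = 0.028). A round steel ridge 3 mm high crosses each lane at y = 0.074; a black stop plate 34 mm high stands at y = 0.119. Past the ridge the jar stays by itself between ridge and stop, with about 3 mm of play
- seat_far (a point): the same for the far lane (ramp x = +0.051), 186.6 mm up the slope from where the jar's centre lies at the start; the lanes' direction is square to the line between the two seats
- button_near_top (a point): centre of the top face of the near lane's black push button, 28 mm across, on the white head (105 mm high) above the near lane's stop; pressed straight down
- button_far_top (a point): the same for the far lane's button, 102 mm away
- button_near (a joint): travel of the near lane's button in m: 0 released, 0.006 fully down (4 N); springs back
- button_far (a joint): travel of the far lane's button in m, in the same way
- spare_cap: a small spare white bottle cap, 26 mm across and 14 mm high, standing on the loader's head half-way between the two buttons; origin at the centre of its underside
- stopper: a rubber stopper, 32 mm across at its top and 28 mm high, standing on the bench below the foot of the loader; origin at the centre of its underside
- beaker: an empty glass beaker, 60 mm across and 65 mm high, on the bench on the far side of the loader; origin at the centre of its underside
- weight: a knobbed steel calibration weight, 38 mm across and 52 mm high, on the bench on the far side of the loader; origin at the centre of its underside
- spatula: a thin steel laboratory spatula 170 mm long and 12 mm wide lying flat on the bench on the robot's side of the loader, about parallel to the lanes; origin in its middle, at its underside
- reagent: an amber reagent bottle, 56 mm across and 120 mm high, standing on the bench past the loader's head; origin at the centre of its underside
- cream_pot: a white plastic pot, 48 mm across and 50 mm high, standing on the bench on the robot's side of the head; origin at the centre of its underside
Not all that is in view belongs to the job. What is shaped like the jar but pink is not meant.

How it is judged:
By the outcome, as a careful person would: the job done as asked, in the order asked, and still so for the second after the job is handed in, with the robot touching nothing.
It also fails if it takes over 50 s, if anything falls off the work surface, if the arm or the gripper's body presses on something with over 40 N, if the wrist force passes 120 N, or if a joint passes its speed limit or range.

## Working session

There is one attempt and no reset: what is moved stays moved. The work goes in short steps, each a Python script; the robot and the scene stay as the last script left them, time stands still between calls to the robot, and variables do not carry over. Pictures are saved under pics/ and viewed, and the job is handed in when it is done.

```bash
mkdir -p pics; python3 - <<'E'
from cell import env,kin,camera,calibration,job
import cv2,numpy as np
for n in("scene","top"):
    im,d=camera(n); cv2.imwrite(f"pics/{n}0.png",im); np.savez(f"pics/{n}0.npz",im=im,d=d)
    c=calibration(n); print(n,c)
    R=cv2.Rodrigues(np.array(c["rvec"],float))[0]; print(-R.T@np.array(c["tvec"]).ravel(), R[2])
s=env.get_state(); print(s["time"],s["tcp_pos"],s["orientation"],s["opening"],env.nose_length)
E
```

```text
scene {'fx': 457.5045301134587, 'fy': 457.5045301134587, 'cx': 243.00658349461494, 'cy': 189.4726620692848, 'rvec': array([ 1.05711459,  2.64228806, -0.70809573]), 'tvec': array([ 0.39718409, -0.29839344,  1.34304751])}
[0.94543188 0.38979062 1.00239328] [-0.35904024 -0.35559475 -0.86292669]
top {'fx': 398.93883308942844, 'fy': 398.93883308942844, 'cx': 253.34623441204062, 'cy': 190.31098802952522, 'rvec': array([ 2.14112744, -2.12224055,  0.17780964]), 'tvec': array([0.0364631 , 0.57197863, 0.90215077])}
[0.41146242 0.03810506 0.98570371] [ 0.16847216  0.00360176 -0.98569983]
0.1 [0.29390802 0.60719779 0.30302584] [-1.14271443e-04  2.23478177e-01  9.74708589e-01 -8.11351770e-04] 0.08566103856177554 0.0726
```

View pics/scene0.png

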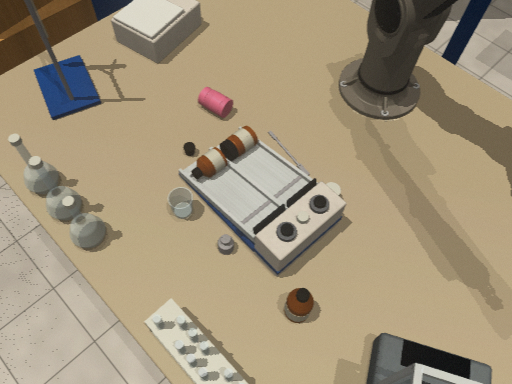

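View pics/top0.png

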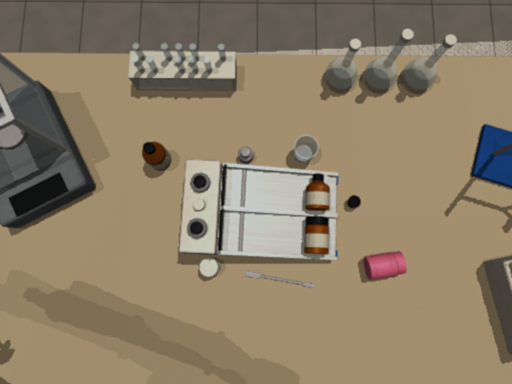

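```bash
python3 - <<'E'
import cv2,numpy as np
a=cv2.imread("pics/scene0.png")[110:280,165:355]; b=cv2.imread("pics/top0.png")[140:275,170:370]
a=cv2.resize(a,None,fx=4,fy=4,interpolation=cv2.INTER_CUBIC)[:600]; cv2.imwrite("pics/sc.png",a)
cv2.imwrite("pics/tc.png",cv2.resize(b,None,fx=4,fy=4,interpolation=cv2.INTER_CUBIC))
E
```

```text
(no output)
```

View pics/sc.png

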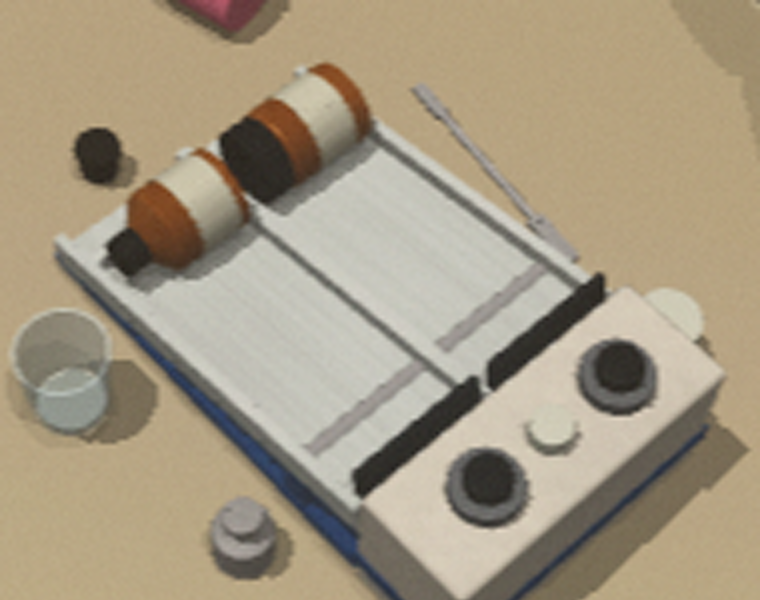

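View pics/tc.png

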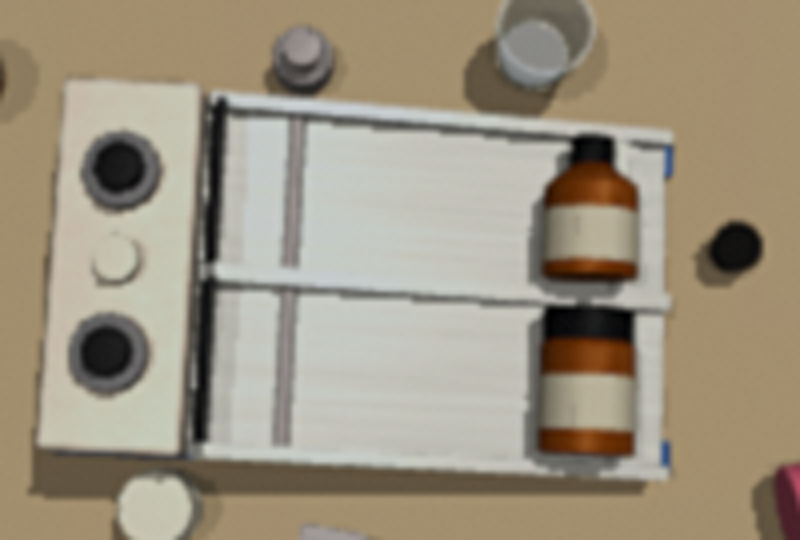

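Candidates: amber vessel at top px (317,235), with a lid nearly as wide as its body, and amber vessel at (318,194), with a small cap. The crop shows the first is the wide-mouth jar, in the lane nearer the robot. The pink one at (385,265) is excluded. Next I'll measure the ramp, jar and button.

```bash
cat > h.py <<'E'
import cv2,numpy as np
def cam(c):
    R=cv2.Rodrigues(np.array(c["rvec"],float))[0]; t=np.array(c["tvec"],float).ravel()
    K=np.array([[c["fx"],0,c["cx"]],[0,c["fy"],c["cy"]],[0,0,1]]); return K,R,t
def cloud(c,d):
    K,R,t=cam(c); v,u=np.indices(d.shape)
    p=np.stack([(u-c["cx"])/c["fx"]*d,(v-c["cy"])/c["fy"]*d,d],-1)
    return (p-t)@R
def rayz(c,u,v,z):
    K,R,t=cam(c); o=-R.T@t; r=R.T@np.array([(u-c["cx"])/c["fx"],(v-c["cy"])/c["fy"],1]); return o+r*(z-o[2])/r[2]
def tri(cs,uvs):
    P=[cam(c)[0]@np.c_[cam(c)[1],cam(c)[2]] for c in cs]
    X=cv2.triangulatePoints(P[0],P[1],np.array(uvs[0],float),np.array(uvs[1],float)).ravel(); return X[:3]/X[3]
def proj(c,X): 
    K,R,t=cam(c); q=(np.atleast_2d(X)@R.T+t)@K.T; return q[:,:2]/q[:,2:]
E
python3 - <<'E'
from cell import calibration
from h import *
np.set_printoptions(precision=4,suppress=True)
C={n:calibration(n) for n in("scene","top")}
D={n:np.load(f"pics/{n}0.npz") for n in C}
P={n:cloud(C[n],D[n]["d"]) for n in C}
roi={"top":{"bn":(190,220,208,240),"bf":(190,173,212,193)},"scene":{"bn":(308,193,331,213),"bf":(275,220,299,242)}}
uv={}
for n in C:
    g=D[n]["im"].max(2)
    for k,(a,b,c,d) in roi[n].items():
        m=np.zeros(g.shape,np.uint8); m[b:d,a:c]=(g[b:d,a:c]<52)
        N,L,S,ce=cv2.connectedComponentsWithStats(m); i=1+np.argmax(S[1:,4]); uv[n,k]=ce[i]
        p=P[n][L==i]; print(n,k,ce[i],S[i],"depth median",np.median(p,0))
    im=D[n]["im"].astype(int)
cs=[C["scene"],C["top"]]
for k in("bn","bf"): X=tri(cs,[uv["scene",k],uv["top",k]]); print(k,X)
# floor plane near lane & far lane from top depth
p=P["top"]
for nm,(a,b,c,d) in {"near":(246,216,300,250),"far":(246,172,302,206)}.items():
    q=p[b:d,a:c].reshape(-1,3); q=q[q[:,2]>0]; ce=q.mean(0); w=np.linalg.svd(q-ce)[2][2]; w*=np.sign(w[2])
    print(nm,ce,w,"slope deg",np.degrees(np.arccos(w[2])),"res",np.std((q-ce)@w),"upslope az",np.degrees(np.arctan2(-w[1],-w[0])))
# amber/label jar depth clouds
for n,(a,b,c,d) in {"top":(298,215,335,258)}.items():
    q=p[b:d,a:c].reshape(-1,3); i=q[:,2].argsort()[-30:]; print(np.median(q[i],0))
for nm,(a,b,c,d) in {"head":(185,180,215,250)}.items():
    print(np.median(p[b:d,a:c].reshape(-1,3),0))
E
```

```text
scene bn [319.6277 201.6383] [314 196  12  12  94] depth median [0.4809 0.1666 0.1267]
scene bf [286.6607 229.5714] [281 224  12  12 112] depth median [0.5823 0.1634 0.1268]
top bn [195.9365 227.5794] [190 222  13  12 126] depth median [0.4752 0.1639 0.126 ]
top bf [199.2016 181.2984] [193 175  13  13 124] depth median [0.5778 0.1605 0.1259]
bn [0.4766 0.1648 0.1197]
bf [0.5788 0.1612 0.1191]
near [ 0.4714 -0.0041  0.0562] [0.9976 0.0122 0.0683] slope deg 86.08185285202973 res 0.022751786459382757 upslope az -179.30145800188396
far [ 0.5751 -0.0066  0.0564] [0.9823 0.0031 0.1873] slope deg 79.20702885757225 res 0.02322656768496345 upslope az -179.81827319241853
[ 0.4445 -0.102   0.0906]
[0.5059 0.1589 0.1051]
```

```bash
python3 - <<'E'
from cell import calibration
from h import *
np.set_printoptions(precision=4,suppress=True)
C={n:calibration(n) for n in("scene","top")}
D={n:np.load(f"pics/{n}0.npz") for n in C}
P={n:cloud(C[n],D[n]["d"]) for n in C}
for n in C: print(n,"zero depth",(D[n]["d"]==0).mean(),"bench z",np.median(P[n][...,2][D[n]["d"]>0]))
for n,(a,b,c,d) in {"top":(250,218,298,250),"scene":(256,160,275,172)}.items():
    q=P[n][b:d,a:c][D[n]["d"][b:d,a:c]>0]
    for _ in range(4):
        A=np.c_[q[:,:2],np.ones(len(q))]; s=np.linalg.lstsq(A,q[:,2],rcond=None)[0]; r=q[:,2]-A@s; q=q[abs(r)<2.5*r.std()]
    print(n,"z=ax+by+c",s,"res",r.std(),"slope",np.degrees(np.arctan(np.hypot(*s[:2]))),"az",np.degrees(np.arctan2(s[1],s[0])))
# jar cylinder points: label/amber mask in both
from scipy.optimize import least_squares
for n,(a,b,c,d) in {"top":(296,212,338,260),"scene":(215,122,262,162)}.items():
    hsv=cv2.cvtColor(D[n]["im"],cv2.COLOR_BGR2HSV); m=(hsv[...,1]>150)&(hsv[...,0]<20)
    M=np.zeros_like(m); M[b:d,a:c]=m[b:d,a:c]; v,u=np.where(M); print(n,"amber",u.min(),u.max(),v.min(),v.max(),u.mean(),v.mean())
    q=P[n][b:d,a:c][D[n]["d"][b:d,a:c]>0]; q=q[q[:,2]>0.065]; print(len(q),q.min(0),q.max(0),np.median(q,0))
    # circle fit in (s,z): s along upslope
    e=np.array([0.033,0.9995]); x=np.array([0.9995,-0.033]); S=q[:,:2]@e
    f=least_squares(lambda p:np.hypot(S-p[0],q[:,2]-p[1])-0.028,[-0.1,0.06],loss="soft_l1",f_scale=.002)
    X=q[:,:2]@x; print("s,z axis",f.x,"rms",np.std(f.fun),"x range",np.percentile(X,[0.5,5,95,99.5]))
# spare cap, pot
E
```

```text
scene zero depth 0.003992716471354167 bench z 0.0005646935258852068
top zero depth 0.0041351318359375 bench z -0.000620175412963618
top z=ax+by+c [0.0084 0.1765 0.0458] res 0.0015989642758577915 slope 10.019413315447682 az 87.26625857755877
scene z=ax+by+c [0.0104 0.1761 0.0456] res 0.001440840034670424 slope 10.003360220773724 az 86.60695275955223
top amber 305 327 224 253 316.34069400630915 236.4794952681388
870 [ 0.4248 -0.1314  0.0651] [ 0.5087 -0.0771  0.0924] [ 0.465  -0.1019  0.0835]
s,z axis [-0.0898  0.0592] rms 0.0016103963742781053 x range [0.4278 0.4317 0.5068 0.5111]
scene amber 215 256 126 161 238.03773584905662 140.29245283018867
788 [ 0.4244 -0.1297  0.065 ] [ 0.5568 -0.0738  0.0934] [ 0.4805 -0.0945  0.0839]
s,z axis [-0.0887  0.0601] rms 0.0031140068916637297 x range [0.4291 0.4344 0.5456 0.5565]
```

```bash
python3 - <<'E'
from cell import calibration,kin
from h import *
np.set_printoptions(precision=4,suppress=True,linewidth=160)
C={n:calibration(n) for n in("scene","top")}
D={n:np.load(f"pics/{n}0.npz") for n in C}
P={n:cloud(C[n],D[n]["d"]) for n in C}
for n,c in (("top",(0.4752,0.1639)),("scene",(0.4809,0.1666))):
    q=P[n].reshape(-1,3)[D[n]["d"].ravel()>0]; r=np.hypot(q[:,0]-c[0],q[:,1]-c[1])
    for a in range(0,28,2):
        m=(r>=a/1e3)&(r<(a+2)/1e3); print(n,a,np.percentile(q[m,2],[5,50,95]),m.sum())
th=np.radians(43.97); Q=[0,np.cos(th),np.sin(th),0]
for p in ([.46,-.16,.25],[.46,-.16,.123],[.47,.04,.156],[.477,.165,.19]): print(kin.inverse_kinematics(p,Q))
E
```

```text
top 0 [0.1254 0.1266 0.1278] 2
top 2 [0.1237 0.1268 0.1283] 8
top 4 [0.1247 0.1261 0.1299] 13
top 6 [0.1254 0.1263 0.1277] 21
top 8 [0.1247 0.1262 0.1292] 25
top 10 [0.1235 0.1256 0.1276] 29
top 12 [0.1164 0.1247 0.1284] 40
top 14 [0.1144 0.1165 0.1213] 31
top 16 [0.1141 0.1162 0.1185] 43
top 18 [0.1138 0.1162 0.1199] 52
top 20 [0.1026 0.1138 0.1172] 66
top 22 [0.102  0.1052 0.1157] 46
top 24 [0.1021 0.1046 0.1068] 65
top 26 [0.1019 0.1041 0.1071] 66
scene 0 [0.1268 0.1275 0.1302] 3
scene 2 [0.1249 0.1272 0.1294] 5
scene 4 [0.1247 0.1261 0.1297] 13
scene 6 [0.1255 0.1268 0.1306] 17
scene 8 [0.1202 0.1266 0.1284] 28
scene 10 [0.1173 0.1252 0.1294] 42
scene 12 [0.115  0.1188 0.1287] 29
scene 14 [0.1143 0.1179 0.1267] 32
scene 16 [0.1042 0.1159 0.1254] 52
scene 18 [0.1037 0.1137 0.1189] 59
scene 20 [0.1037 0.1077 0.1196] 45
scene 22 [0.1031 0.1055 0.1178] 47
scene 24 [0.1025 0.1049 0.1161] 39
scene 26 [0.1029 0.105  0.1083] 51
[-0.5293  0.3227  0.8965  2.092  -0.3297  0.8712  0.5221]
[-0.4348  0.6003  0.8328  2.1776 -0.7362  0.6717  0.8831]
[-0.5786  0.3887  0.4376  2.1794 -0.2779  0.6254  0.0214]
[-0.7871  0.3688  0.4034  2.0827 -0.2141  0.7288 -0.2834]
```

```bash
cat >> h.py <<'E'
th=np.radians(43.97); Q=[0,np.cos(th),np.sin(th),0]
U=np.array([.036*np.cos(np.radians(10)),.9994*np.cos(np.radians(10)),np.sin(np.radians(10))])
# TCP when finger front just touches jar at the start (no gap)
T0=np.array([.466-.003-.039*.036,-.105-.039,.119])
E
python3 - <<'E'
from cell import *
from h import *
np.set_printoptions(precision=4,suppress=True)
S=T0-np.array([.036,.9994,0])*.018
env.reach([S[0],S[1],.26],Q); env.grip(.026,20)
env.movel([S[0],S[1],S[2]],0.12)
for n in("scene","top"):
    im,d=camera(n); cv2.imwrite(f"pics/{n}1.png",im)
    r=(170,90,330,250) if n=="scene" else (170,150,370,290)
    cv2.imwrite(f"pics/{n}1c.png",cv2.resize(im[r[1]:r[3],r[0]:r[2]],None,fx=3.7,fy=3.7,interpolation=cv2.INTER_CUBIC))
s=env.get_state(); print(s["time"],s["tcp_pos"],S,s["opening"],s["force"])
E
```

```text
4.9 [ 0.4614 -0.1621  0.1196] [ 0.4609 -0.162   0.119 ] 0.025456751958113553 [-0.6177 -0.1031  0.0057]
```

View pics/scene1c.png

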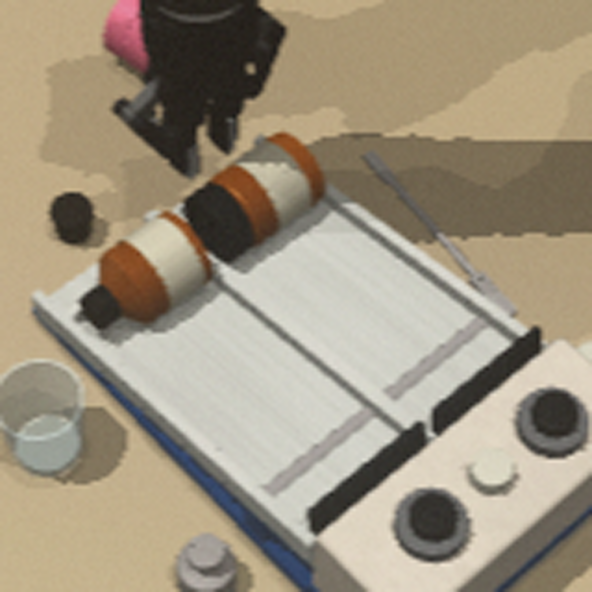

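View pics/top1c.png

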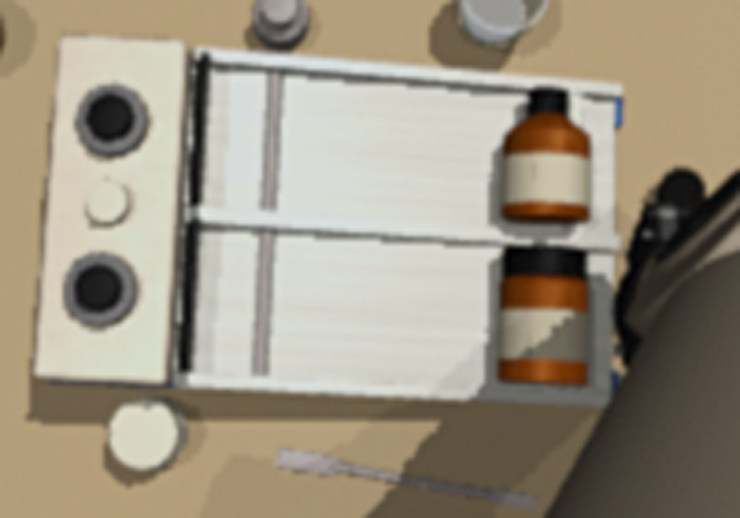

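Both tips are just behind the jar, at scene crop (195,165) and (225,145), and clear of the stopper at (72,215). Starting the push.

```bash
python3 - <<'E'
from cell import *
from h import *
np.set_printoptions(precision=4,suppress=True)
env.movel(T0-U*.004,0.03)
env.movel(T0+U*.140,0.04)
for n in("scene","top"):
    im,d=camera(n); cv2.imwrite(f"pics/{n}2.png",im); np.savez(f"pics/{n}2.npz",im=im,d=d)
    r=(170,90,350,250) if n=="scene" else (170,150,370,290)
    cv2.imwrite(f"pics/{n}2c.png",cv2.resize(im[r[1]:r[3],r[0]:r[2]],None,fx=3.7,fy=3.7,interpolation=cv2.INTER_CUBIC))
s=env.get_state(); print(s["time"],s["tcp_pos"],T0+U*.140,s["opening"],s["force"])
E
```

```text
9.3667 [ 0.4666 -0.0063  0.1433] [ 0.4666 -0.0062  0.1433] 0.025868876023271366 [-0.1809 -0.9384  0.6163]
```

View pics/scene2c.png

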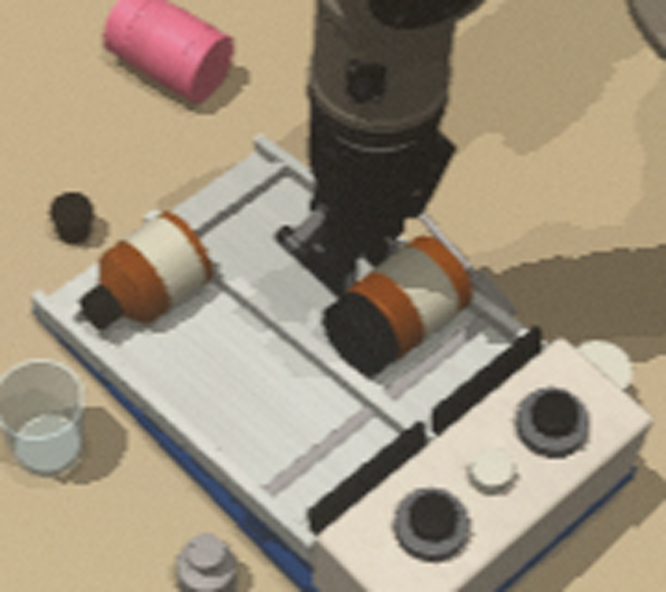

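View pics/top2c.png

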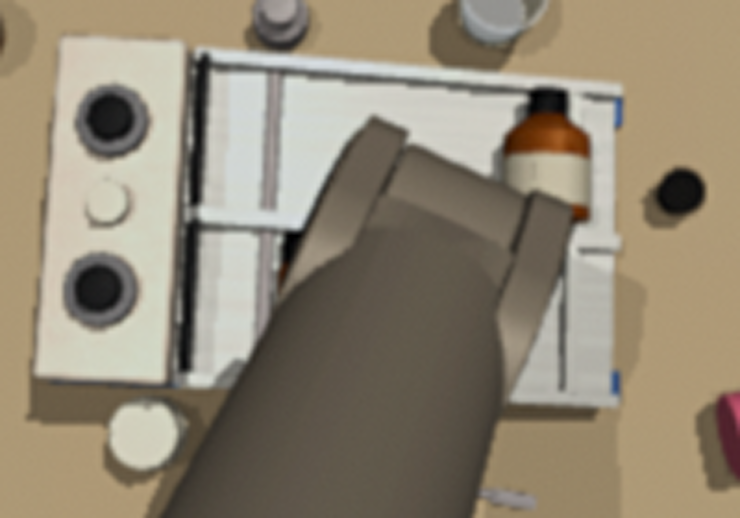

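```bash
python3 - <<'E'
from cell import calibration
from h import *
from scipy.optimize import least_squares
for k,n,(a,b,c,d) in (("0","scene",(228,126,262,162)),("2","scene",(257,153,300,192))):
    D=np.load(f"pics/{n}{k}.npz"); im=D["im"]; hsv=cv2.cvtColor(im,cv2.COLOR_BGR2HSV)
    P=cloud(calibration(n),D["d"]); m=(hsv[...,1]>150)&(hsv[...,0]<20)|((hsv[...,2]<60))
    M=np.zeros_like(m);M[b:d,a:c]=(hsv[...,1]>150)[b:d,a:c]&(hsv[...,0]<20)[b:d,a:c]
    q=P[M]; e=np.array([.036,.9994]); S=q[:,:2]@e
    f=least_squares(lambda p:np.hypot(S-p[0],q[:,2]-p[1])-.028,[S.mean(),q[:,2].mean()-.02],loss="soft_l1",f_scale=.002)
    print(k,len(q),f.x,np.std(f.fun),"y at x=.468",(f.x[0]-.036*.468)/.9994)
E
```

```text
0 180 [-0.08753401  0.06035859] 0.0017999778113353053 y at x=.468 -0.10444467218189689
2 231 [0.0505861  0.08456107] 0.08920759018151736 y at x=.468 0.03375835905875053
```

Measured travel is about 140 mm, matching the finger travel. Now I'll push slowly over the ridge.

```bash
python3 - <<'E'
from cell import *
from h import *
np.set_printoptions(precision=4,suppress=True)
env.movel(T0+U*.1855,0.02)
s=env.get_state(); print(s["time"],s["tcp_pos"],T0+U*.1855,s["force"])
im,d=camera("scene"); np.savez("pics/scene3.npz",im=im,d=d)
r=(170,90,350,250)
cv2.imwrite("pics/scene3c.png",cv2.resize(im[r[1]:r[3],r[0]:r[2]],None,fx=3.7,fy=3.7,interpolation=cv2.INTER_CUBIC))
E
```

```text
11.7917 [0.4682 0.0385 0.1512] [0.4682 0.0386 0.1512] [ 0.2779  0.5178 -0.5878]
```

View pics/scene3c.png

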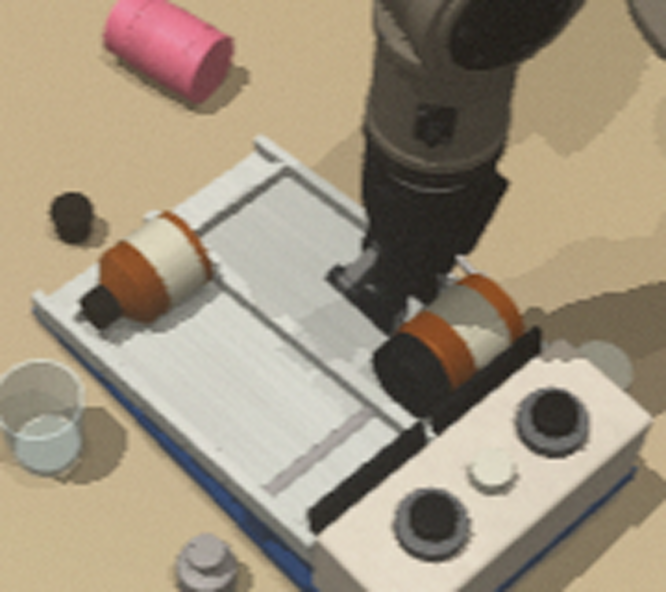

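```bash
cat > fit.py <<'E'
import sys
from cell import calibration
from h import *
from scipy.optimize import least_squares
def fit(n,k,box):
    a,b,c,d=box; D=np.load(f"pics/{n}{k}.npz"); hsv=cv2.cvtColor(D["im"],cv2.COLOR_BGR2HSV)
    P=cloud(calibration(n),D["d"]); M=np.zeros(D["d"].shape,bool);M[b:d,a:c]=((hsv[...,1]>150)&(hsv[...,0]<20)&(D["d"]>0))[b:d,a:c]
    q=P[M]; S=q[:,:2]@np.array([.036,.9994])
    f=least_squares(lambda p:np.hypot(S-p[0],q[:,2]-p[1])-.028,[np.median(S),np.median(q[:,2])-.02],loss="soft_l1",f_scale=.002)
    print(n,k,len(q),f.x,np.std(f.fun)); return f.x
E
python3 - <<'E'
from fit import *
a=fit("scene","0",(228,126,262,162)); b=fit("scene","3",(270,163,316,198)); print((b-a)[0]/np.cos(np.radians(10)),(b-a)[1])
E
```

```text
scene 0 180 [-0.08753401  0.06035859] 0.0017999778087943784
scene 3 258 [0.09625963 0.09267442] 0.0014866732965844985
0.18662895034236893 0.032315832717200635
```

The jar is 186.6 mm up the slope and 32.3 mm higher, which is seated. Backing off and checking that it stays.

```bash
python3 - <<'E'
from cell import *
from h import *
np.set_printoptions(precision=4,suppress=True)
env.movel(T0+U*.150,0.04)
p=T0+U*.150
env.movel([p[0],p[1],.25],0.15)
env.movel([.477,.165,.25],0.15)
env.grip(0.0,20)
env.movel([.477,.165,.215],0.12)
s=env.get_state(); print(s["time"],s["tcp_pos"],s["force"],s["opening"])
for n in("scene","top"):
  im,d=camera(n); np.savez(f"pics/{n}4.npz",im=im,d=d)
  r=(170,90,350,250) if n=="scene" else (170,150,370,290)
  cv2.imwrite(f"pics/{n}4c.png",cv2.resize(im[r[1]:r[3],r[0]:r[2]],None,fx=3.7,fy=3.7,interpolation=cv2.INTER_CUBIC))
from fit import *
fit("scene","4",(270,163,316,198))
E
```

```text
15.7667 [0.477  0.1647 0.2149] [ 0.3587 -0.4119  0.4236] 0.00013026401647324074
scene 4 245 [0.0965 0.0927] 0.0016615996502817086
```

View pics/scene4c.png

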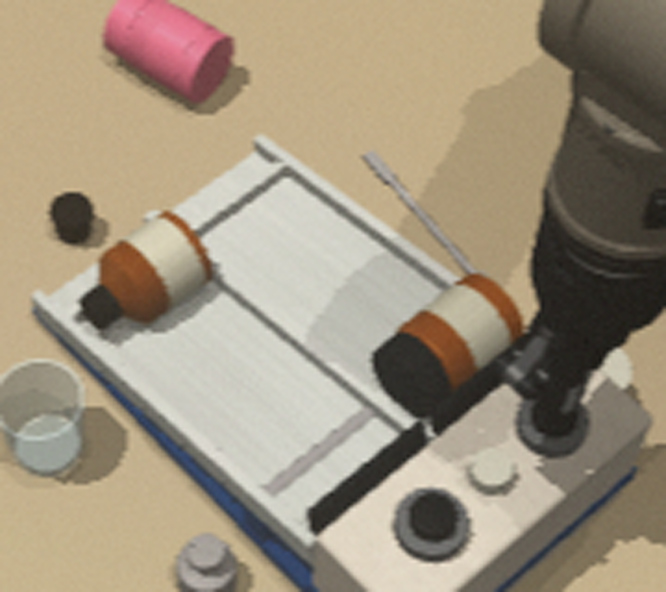

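Jar rests seated on its own, and the closed tips are over the near button. Pressing.

```bash
python3 - <<'E'
from cell import *
from h import *
np.set_printoptions(precision=4,suppress=True)
r=env.movel([.477,.165,.202],0.04); f0=env.get_state()["force"]
r=env.movel([.477,.165,.184],0.015,stop_force=12)
s=env.get_state(); print(r,s["time"],s["tcp_pos"],s["tcp_pos"][2]-.0726,s["force"]-f0)
env.dwell(.3)
s=env.get_state(); print(s["tcp_pos"][2]-.0726,s["force"]-f0)
im,d=camera("scene"); cv2.imwrite("pics/scene5c.png",cv2.resize(im[90:250,170:350],None,fx=3.7,fy=3.7,interpolation=cv2.INTER_CUBIC))
E
```

```text
True 17.0417 [0.4773 0.165  0.1936] 0.12099866345602417 [-2.851   0.1369  9.6912]
0.1209867502420835 [-3.2181 -0.1208 10.0061]
```

View pics/scene5c.png

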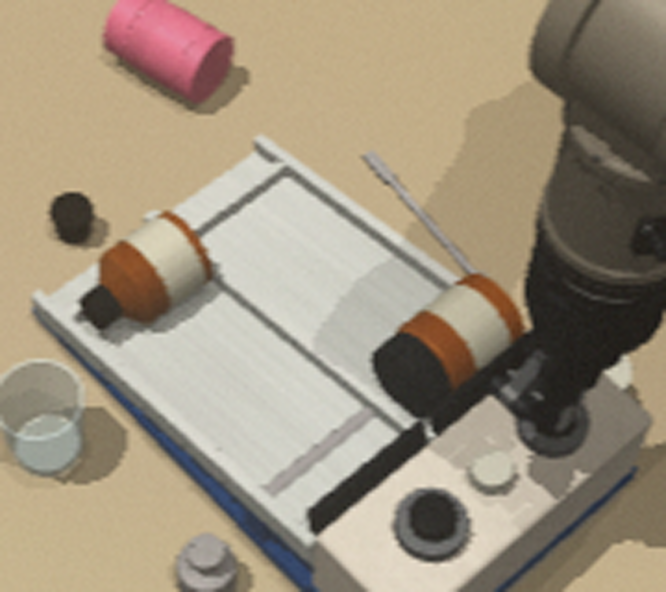

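10 N held statically is well above the 4 N spring, so it should be bottomed. I'll press a little harder to confirm the hard stop, then release.

```bash
python3 - <<'E'
from cell import *
from h import *
np.set_printoptions(precision=4,suppress=True)
r=env.movel([.477,.165,.184],0.01,stop_force=10)
s=env.get_state(); print(r,s["tcp_pos"][2]-.0726,s["force"])
env.movel([.477,.165,.26],0.1)
env.movel([.44,.26,.32],0.2)
env.dwell(.5)
for n in("scene","top"):
  im,d=camera(n); np.savez(f"pics/{n}6.npz",im=im,d=d)
  r=(170,90,350,250) if n=="scene" else (170,150,370,290)
  cv2.imwrite(f"pics/{n}6c.png",cv2.resize(im[r[1]:r[3],r[0]:r[2]],None,fx=3.7,fy=3.7,interpolation=cv2.INTER_CUBIC))
from fit import *
fit("scene","6",(270,163,316,198)); 
q=cloud(calibration("scene"),np.load("pics/scene6.npz")["d"]).reshape(-1,3)
m=np.hypot(q[:,0]-.4809,q[:,1]-.1666)<.008; print("button z",np.median(q[m,2]),m.sum())
s=env.get_state(); print(s["time"],s["tcp_pos"],s["force"])
E
```

```text
True 0.12103511287571828 [-1.7281 -0.4678  8.6149]
scene 6 220 [0.0962 0.0927] 0.0016527910218006759
button z 0.12701694016968332 39
19.8583 [0.44   0.2599 0.32  ] [ 0.5691 -0.2383 -0.7989]
```

View pics/scene6c.png

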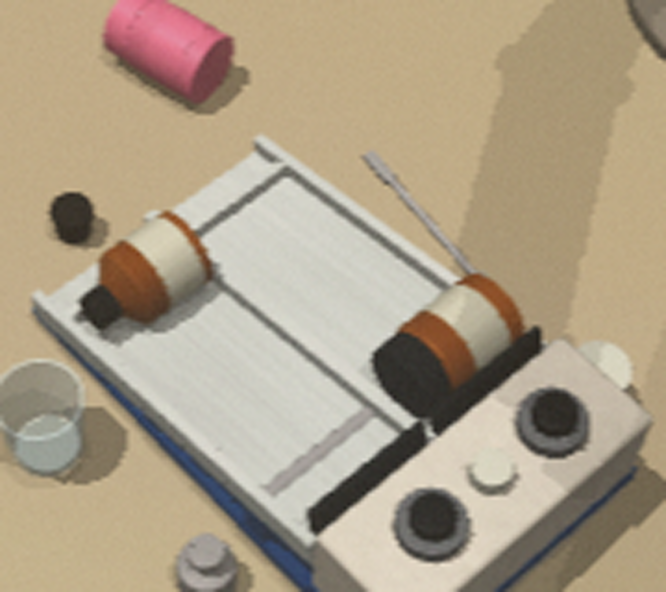

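View pics/top6c.png

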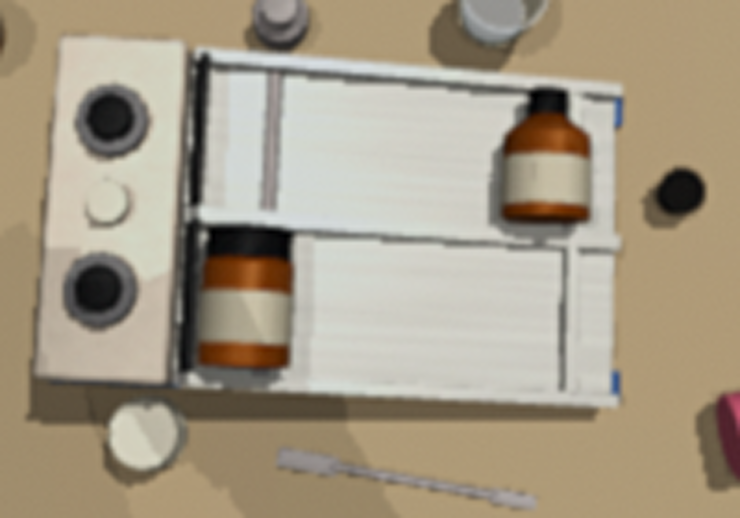

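```bash
python3 -c "
from cell import *
job.job_done()"
```

```text
the job is handed in; nothing more can be done
```

The wide-mouth jar now lies by itself between the ridge and stop at the top of the near lane. I then pressed that lane's button fully down and let it go, and handed the job in at about 20 s.

- **Jar:** I pushed it up with two fingers at 20–40 mm/s. There was one brief stop for a picture below the ridge, with the fingers still behind it. The fit showed 186.6 mm of travel up the slope and a 32.3 mm rise, which matches the given seat. After the fingers withdrew, and again after the press, it was in the same place within 0.5 mm.
- **Button:** the press held about 10 N with the fingertips about 6 mm below the released top, against a 4 N spring, so I take it as fully down. After release its top was back at z = 0.127 m.
- **Everything else:** the final pictures show the bottle, the far button, the spare cap and the other things near the loader where they were. The arm was clear and touching nothing.

One check was inconclusive: I tried to press a bit harder to confirm the hard stop, but that move stopped at once at 8.6 N with no further travel.

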